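# Load and lock a slotted counterweight on a micromanipulator carrier

## Robot

A 7-joint arm with a two-finger parallel gripper is mounted at the origin on the work surface. World frame = base frame: x ahead of the robot, y to its left, z up, the work surface at z = 0. Lengths are in m, angles in degrees, forces in N, time in s.
With the tool pointing down it reaches from about 0.35 to 0.9 m from the base axis. Payload 8.1 kg.
Tool frame: the origin (TCP) lies at the very end of the fingers, on their centre line; the grasp point (between the pads) lies 19 mm behind it; z points along the fingers, y is the direction in which the jaws open and shut (so a half turn about z gives the same grasp; the last joint's range is limited). The gripper opens to 92 mm and grips with 3 to 60 N. Pads are 19 mm wide; open, the fingers measure 130 mm over their backs; the gripper's body (75 mm by 190 mm) begins 47 mm behind the grasp point.
Start: joints at [57.949, 24.895, 1.432, 90.138, -0.665, 64.973, -4.303], TCP at [0.276, -0.561, 0.227] pointing down, gripper open.
Joint ranges: [-149.89, 149.89], [-25.12, 119.58], [-72.63, 75.52], [4.76, 147.25], [-75.54, 255.54], [6.69, 114.76], [-157.13, 157.13]. Speed limits (degrees/s): [127.2, 127.2, 172.46, 172.46, 180, 180, 180].

## Interface

Orientations are given as a 3x3 rotation matrix whose columns are the frame's x, y, z axes.
In Python, from workcell import monitor, imaging, job gives the robot as it stands. The module is installed in compiled form; this text tells all that it offers.
- The arm moves only by the tool arm_command, never from a script. Its argument "motion" is a list of rows, each an object with "hand": the finger opening in cm, from 0 to 9.18; "slide": the shift along the tool's x, y, z in cm, a list of three; "twist": the turn, a rotation vector about the tool's x, y, z in degrees, a list of three. In form: [{"hand": hand, "slide": [x, y, z], "twist": [rx, ry, rz]}, ...]. A call has 1 to 5 rows; each row shifts and turns the commanded pose from where the row before left it, along the tool's axes as they then stand; what a row does not reach is not made up. A row lasts 1/10 s, in which the tool goes at most 50 mm and 8.59 degrees, less where a joint would pass 70% of its speed; a pose out of reach is approached as far as the arm can. A call with a gripper value outside its range is refused whole. The fingers move at their own pace and stop on an object; "newtons" is the grip in N (left out, the last holds). Time passes only in rows, so rows that do not move let the fingers close. It gives the time, the measured TCP pose, the force and the opening at its end, in the units of the state.
- monitor.read_state(): the state, without advancing time (a new reading comes with each control period).
- imaging.camera(name): name is "scene" or "top" or "wrist"; returns (picture, depth): 480x640x3 uint8, red, green, blue; 480x640 float32, m along the optical axis (not along the pixel's ray), 0 where there is no reading.
- imaging.camera_info(name): a dict with "fov_y" (degrees; the focal length in pixels is half the picture's height over the tangent of half this angle, whatever the lens; pixels are square), "cx", "cy" (the principal point, pixels), "rvec" (rotation vector, rad) and "tvec" (3), from world to camera coordinates, as OpenCV has them; the wrist camera has in their place "T_tool_cam" (4x4, takes a point from camera to tool coordinates, whose origin is the TCP and whose axes are the flange's). Camera axes: x right, y down, z forward; pixel columns grow to the right and rows downward; lengths in m; the calibration is good to about 2 mm. A picture is of the moment at which its call begins: read the wrist's pose just before it. camera_info takes no time and is no camera call.
- job.job_done(): hands the job in, once; it reports no verdict.
The state is a dict: "clock": time; "joint_pos": joint angles; "dq": joint speeds; "joint_torque": joint torques, N m; "eef_pos": TCP position; "ee_rot": TCP orientation; "ft_force": force on the tool from outside, world axes, zero at the start; "moment": the same for the moment, N m; "grip_width": finger opening in m.
Only numpy, scipy, OpenCV 4.12 (cv2) and the standard library are available. Lean on these libraries where they do the work, as an engineer would, in place of code of your own. Each camera call takes 0.05 s, during which the arm holds its last target. There are 200 camera calls.

## Task

Pick up the loose slotted counterweight by its two lugs, slide it sideways onto the flat-sided stem of the counterweight carrier, just below the stem's cap, and turn it on the stem until its rim notch drops over the stop pin, so that it lies flush on the earlier discs with its slot on the opposite side from the slot of the disc beneath. The pin's exact place is not known, so feel for it gently: do not force the weight, do not drag the disc beneath round, leave the lens, dish and screwdriver alone, and let go when it is seated.

Things in the scene. Friction and masses are not known exactly. Their poses are not given: they have to be found in the camera images.
- weight: Loose steel slotted disc, 0.3 kg, 64 mm across, 10 mm thick, lying flat. Origin: centre of underside; z up, x out through the slot's mouth. In the centre a 12.4 mm square hole (sides along x, y). Two flat-sided grip lugs on top, beside the slot: outer faces at y = -20 and 20 mm (grasp 40 mm across y), inner faces at y = -13 and 13, x from -13 to 13, from 10 to 24 mm above the underside.
- carrier: Counterweight carrier fixed to the bench: 90 mm round foot, plate, two earlier 64 mm discs, stem and cap. Origin: foot's underside on the stem's axis. The stem is 10 mm along the carrier's x and 6 mm along y (rounded ends): the slot passes it only along x. Cap 20 mm across, 92 to 100 mm above the bench. Slide the weight on toward +x, slot facing +x; it then turns 25 to 95 deg clockwise from above.
- seat (a point): On the stem's axis at the top face of the upper earlier disc, 66 mm above the bench, where the weight's underside centre ends; axes of the carrier. From here to the cap's underside are 26 mm, the stop pin taking the lowest 6 mm, so the weight goes on with its underside 6 to 16 mm above this point.
- lower_axis (a point): Same point as seat, with the axes of the upper earlier disc (x out through its slot's mouth). On this disc stands a steel stop pin, 6 mm across and 6 mm high, flat-topped, 25 mm from the axis, clamped in an arc track (dark band) anywhere within 28 deg either side of this disc's +y: not measured. The disc is stiff on the stem: about 0.3 N m turns it.
- lower_slot (a point): Mouth of the upper earlier disc's slot, on its top face, 30 mm from the axis along that disc's x.
- weight_slot (a point): Mouth of the weight's slot at underside level, 30 mm from its centre along its +x. The slot, cut right through, is 8 mm wide from the centre out and flares to 15 mm over the last 10 mm. Axes of the weight.
- weight_notch (a point): Notch in the weight's rim at underside level, 25 mm from its centre along its -y (a quarter turn clockwise from the slot, seen from above). Cut right through, 9 mm wide, from 18 mm radius to the rim. It ends over the stop pin. Axes of the weight.
- objective: Bystander: brass-barrelled microscope lens standing upright, 32 mm across and 40 mm high. Origin: centre of its underside.
- dish: Bystander: shallow glass dish, 60 mm across and 14 mm high. Origin: centre of its underside.
- driver: Bystander: screwdriver, 150 mm long, lying on the bench along its x. Origin: its underside.
Not all that is in view belongs to the job. Several things have the shape of the weight; the one meant has the colours described above. Of the things like the carrier, leave any that is pink; of the rest the smaller one is meant.

How it is judged:
By the outcome, as a careful person would: the job done as asked, in the order asked, and still so for the second after the job is handed in, with the robot touching nothing.
It also fails if it takes over 64 s, if anything falls off the work surface, if the arm or the gripper's body presses on something with over 40 N, if the wrist force passes 120 N, or if a joint passes its speed limit or range.

## Working session

There is one attempt and no reset: what is moved stays moved. The work goes in short steps, Python scripts to look and compute and a tool call to move; the robot and the scene stay as the last step left them, time stands still between calls to the robot, and variables do not carry over. Pictures are saved under pics/ and viewed, about 8 in all and at most 12, crops included, and the job is handed in when it is done.

Besides the shell and the picture viewer there is one more tool, called after ">>>" by a JSON object that holds its "method" and its "body", one argument or row to a line. arm_command: Moves the arm, as the interface text tells. Its arguments: {"type":"object","properties":{"motion":{"type":"array"},"newtons":{"type":"number"}},"required":["motion"]}

```bash
mkdir -p pics; cat > h.py <<'E'
import numpy as np, cv2
from workcell import monitor, imaging, job
def K(i):
    f=240/np.tan(np.radians(i["fov_y"])/2); return f,i["cx"],i["cy"]
def pose(name,st=None):
    i=imaging.camera_info(name)
    if name=="wrist":
        T=np.eye(4);T[:3,:3]=np.array(st["ee_rot"]).reshape(3,3);T[:3,3]=st["eef_pos"];return i,T@np.array(i["T_tool_cam"])
    T=np.eye(4);T[:3,:3]=cv2.Rodrigues(np.array(i["rvec"],float))[0];T[:3,3]=np.ravel(i["tvec"]);return i,np.linalg.inv(T)
def shot(name):
    st=monitor.read_state();i,T=pose(name,st);p,d=imaging.camera(name)
    np.savez(name+".npz",p=p,d=d,T=T,k=np.array(K(i)));return p,d,T,K(i)
def load(name):
    z=np.load(name+".npz");return z["p"],z["d"],z["T"],z["k"]
def cloud(d,T,k):
    v,u=np.mgrid[:480,:640];c=np.stack([(u-k[1])/k[0]*d,(v-k[2])/k[0]*d,d],-1)
    return c@T[:3,:3].T+T[:3,3]
def proj(P,T,k):
    c=(np.atleast_2d(P)-T[:3,3])@T[:3,:3];return np.c_[c[:,0]/c[:,2]*k[0]+k[1],c[:,1]/c[:,2]*k[0]+k[2]]
def save(p,n,box=None,s=1):
    if box: p=p[box[1]:box[3],box[0]:box[2]]
    cv2.imwrite("pics/"+n,cv2.resize(p[...,::-1],None,fx=s,fy=s,interpolation=cv2.INTER_CUBIC))
E
python3 - <<'E'
from h import *
for n in("scene","top"):
    p,d,T,k=shot(n);save(p,n+"0.png");print(n,T.round(3).tolist(),k)
print(monitor.read_state())
E
```

```text
scene [[-0.455, 0.554, -0.697, 1.18], [0.89, 0.295, -0.347, 0.316], [0.013, -0.779, -0.627, 0.599], [0.0, 0.0, 0.0, 1.0]] (np.float64(490.85266954109477), 320.56466586997277, 229.34684983775134)
top [[-0.024, -0.989, 0.145, 0.478], [-1.0, 0.023, -0.005, 0.053], [0.001, -0.145, -0.989, 0.841], [0.0, 0.0, 0.0, 1.0]] (np.float64(566.2527418991556), 316.0370868766155, 241.7913706199111)
{'clock': 0.1, 'joint_pos': array([57.94872797, 24.93229571,  1.43036369, 90.1838352 , -0.66414965,
       64.97384812, -4.30358604]), 'dq': array([-0.03461974, -0.02747648, -0.00073845, -0.16918594,  0.02193557,
       -0.07362567,  0.10578172]), 'joint_torque': array([ 2.85428687e-03, -6.69136119e+01,  9.88027900e-01, -3.15147471e+01,
       -6.05083513e-02,  3.74896161e-02,  4.25817504e-06]), 'eef_pos': array([ 0.27542451, -0.56052521,  0.22602549]), 'ee_rot': array([[ 8.97498995e-01,  4.41015871e-01, -7.45725696e-04],
       [ 4.41016481e-01, -8.97498182e-01,  1.21501725e-03],
       [-1.33445564e-04, -1.41935409e-03, -9.99998984e-01]]), 'ft_force': array([-0.48879947,  0.16581393,  0.30654219]), 'moment': array([ 0.02179691, -0.07232912, -0.04554991]), 'grip_width': 0.092073215833152}
```

View pics/top0.png

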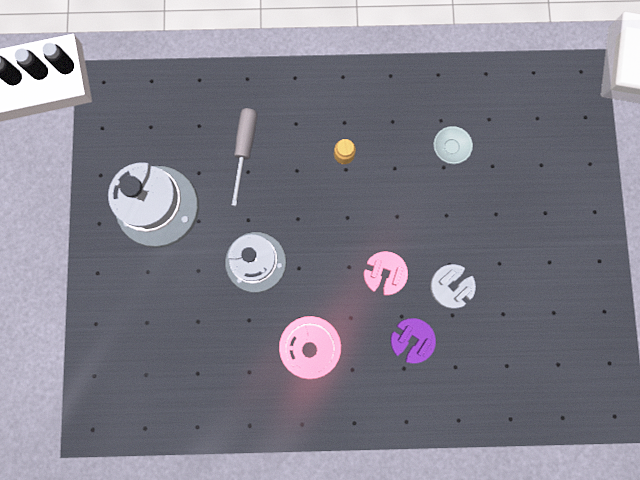

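View pics/scene0.png

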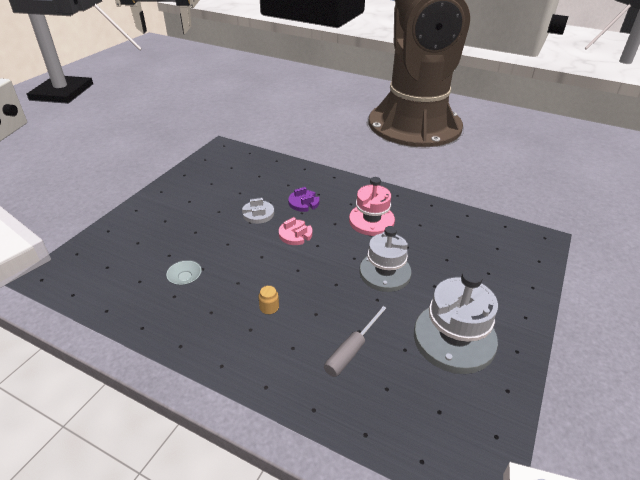

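Weight candidates in the top view: grey steel disc (454,286), pink disc (386,273) and purple disc (413,341). I take the grey one. Carrier candidates: large grey (158,205), small grey (255,262) and pink (310,347). I take the small grey one. The lens is at (345,151), the dish at (453,145) and the driver at (240,155). Next I'll check the choice in a close crop.

```bash
python3 - <<'E'
from h import *
p,d,T,k=load("top")
a=cv2.resize(p[250:320,420:490],(400,400),interpolation=cv2.INTER_CUBIC)
b=cv2.resize(p[222:302,215:295],(400,400),interpolation=cv2.INTER_CUBIC)
save(np.hstack([a,b]),"crop0.png")
C=cloud(d,T,k)
# weight
m=np.zeros((480,640),bool);m[260:312,425:482]=1
g=p.astype(int).mean(2)
for zr in((.006,.013),(.018,.03)):
    P=C[m&(C[...,2]>zr[0])&(C[...,2]<zr[1])&(g>110)];print(zr,len(P),P.mean(0).round(4),P.min(0).round(4),P.max(0).round(4),cv2.minAreaRect((P[:,:2]*1000).astype(np.float32)), cv2.minEnclosingCircle((P[:,:2]*1000).astype(np.float32)))
m[:]=0;m[222:302,215:295]=1
z=C[...,2]
for zr in((.061,.0695),(.069,.076),(.094,.106),(.004,.016)):
    P=C[m&(z>zr[0])&(z<zr[1])];
    if len(P)>3: print(zr,len(P),P.mean(0).round(4),cv2.minEnclosingCircle((P[:,:2]*1000).astype(np.float32)))
E
```

```text
(0.006, 0.013) 1057 [ 0.5296 -0.1487  0.009 ] [ 0.4988 -0.1836  0.0061] [ 0.5622 -0.1197  0.013 ] ((529.9682006835938, -150.64141845703125), (63.2214469909668, 62.52935791015625), 39.43377685546875) ((530.0952758789062, -151.67095947265625), 32.432960510253906)
(0.018, 0.03) 185 [ 0.53   -0.1512  0.0227] [ 0.5083 -0.1731  0.018 ] [ 0.5536 -0.1296  0.0273] ((530.61328125, -151.77896118164062), (39.93217468261719, 27.086345672607422), 40.92240905761719) ((530.8284912109375, -151.7218780517578), 22.935972213745117)
(0.061, 0.0695) 1378 [0.5727 0.1366 0.0651] ((572.8760375976562, 138.64756774902344), 32.2520637512207)
(0.069, 0.076) 19 [0.558  0.126  0.0709] ((572.7835693359375, 138.10916137695312), 27.10655403137207)
(0.094, 0.106) 178 [0.5725 0.1383 0.099 ] ((572.910888671875, 138.75192260742188), 10.01028060913086)
(0.004, 0.016) 1027 [0.563  0.1304 0.0109] ((567.1002197265625, 150.91819763183594), 65.85392761230469)
```

View pics/crop0.png

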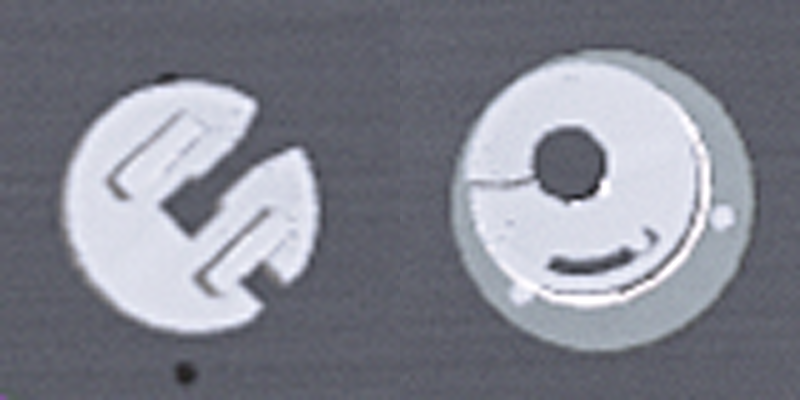

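The crop confirms the choice. On the left is the steel weight with its slot pointing up and right and its notch at lower right. On the right is the small carrier: the upper disc's slot shows as a thin line to the left at (500,183), and the arc track is at lower right with something bright at its right end, around (648,238). The cap hides the stem's orientation, so I'll look at it obliquely with the wrist camera.

```bash
python3 - <<'E'
from h import *
print(np.array(imaging.camera_info("wrist")["T_tool_cam"]).round(4).tolist(),K(imaging.camera_info("wrist")))
p,d,T,k=load("top");C=cloud(d,T,k)
P=C[160:245,105:200].reshape(-1,3);print(P[:,2].max(),P[P[:,2]>.1].mean(0))
p,d,T,k=load("scene");u=proj([[.573,.1385,.08],[.573,.1385,.1],[.573,.1385,.066]],T,k);print(u)
# desired tool pose: keep tool heading options, camera looking at stem
from scipy.spatial.transform import Rotation as R
st=monitor.read_state();R0=st["ee_rot"];print(R0[:,0],R.from_matrix(R0).as_rotvec(degrees=True))
E
```

```text
[[-0.002, -0.9656, -0.2599, 0.069], [1.0, -0.0021, 0.0001, -0.0003], [-0.0006, -0.2599, 0.9656, -0.1575], [0.0, 0.0, 0.0, 1.0]] (np.float64(393.4492440687429), 328.43932320053426, 240.63376086816623)
0.8414177913015153 [0.64576282 0.26732632 0.18643319]
[[388.41443133 238.55596558]
 [389.64093632 229.11788021]
 [387.57822906 244.99063028]]
[ 8.97498995e-01  4.41016481e-01 -1.33445564e-04] [-1.75251320e+02 -4.07318815e+01  4.05997575e-02]
```

```bash
cat >> h.py <<'E'
from scipy.spatial.transform import Rotation as Ro, Slerp
def Rt(h,tilt=0):
    "tool x heading h deg; tilt>0 leans the tool so the camera (tool +x side) looks flatter"
    c,s=np.cos(np.radians(h)),np.sin(np.radians(h))
    return np.array([[c,s,0],[s,-c,0],[0,0,-1]])@Ro.from_euler("y",-tilt,degrees=True).as_matrix()
def plan(p1,R1,vmax=4.5,wmax=8,n=None):
    s=monitor.read_state();p0,R0=np.array(s["eef_pos"]),Ro.from_matrix(s["ee_rot"]);R1=Ro.from_matrix(R1)
    n=n or int(np.ceil(max(np.linalg.norm(p1-p0)*100/vmax,np.degrees((R0.inv()*R1).magnitude())/wmax)))
    S=Slerp([0,1],Ro.concatenate([R0,R1]))(np.linspace(0,1,n+1))
    for i in range(n):
        t=(S[i].inv()).apply((np.array(p1)-p0)*100/n).round(2);w=(S[i].inv()*S[i+1]).as_rotvec(degrees=True).round(1)
        print(i,t.tolist(),w.tolist())
E
python3 - <<'E'
from h import *
c,s=np.cos(np.radians(55)),np.sin(np.radians(55))
plan(np.array([.573,.1385,.08])+.099*np.array([0,-c,s]),Rt(-90,35))
print(Rt(-90,35))
E
```

```text
0 [3.44, -2.78, 0.41] [2.2, -1.4, 7.0]
1 [3.09, -3.16, 0.45] [2.2, -1.4, 7.0]
2 [2.69, -3.5, 0.5] [2.2, -1.4, 7.0]
3 [2.26, -3.78, 0.59] [2.2, -1.4, 7.0]
4 [1.8, -4.0, 0.69] [2.2, -1.4, 7.0]
5 [1.32, -4.17, 0.81] [2.2, -1.4, 7.0]
6 [0.82, -4.26, 0.94] [2.2, -1.4, 7.0]
7 [0.32, -4.29, 1.1] [2.2, -1.4, 7.0]
8 [-0.17, -4.26, 1.26] [2.2, -1.4, 7.0]
9 [-0.66, -4.15, 1.43] [2.2, -1.4, 7.0]
10 [-1.12, -3.99, 1.61] [2.2, -1.4, 7.0]
11 [-1.55, -3.76, 1.79] [2.2, -1.4, 7.0]
12 [-1.95, -3.47, 1.97] [2.2, -1.4, 7.0]
13 [-2.3, -3.13, 2.15] [2.2, -1.4, 7.0]
14 [-2.61, -2.75, 2.32] [2.2, -1.4, 7.0]
15 [-2.86, -2.32, 2.48] [2.2, -1.4, 7.0]
[[ 5.01585965e-17 -1.00000000e+00 -3.51214273e-17]
 [-8.19152044e-01 -6.12323400e-17  5.73576436e-01]
 [-5.73576436e-01  0.00000000e+00 -8.19152044e-01]]
```

>>> {"method": "arm_command", "body": {
  "motion": [
    {"hand": 9.1, "slide": [3.4, -2.8, 0.4], "twist": [2.2, -1.4, 7.0]},
    {"hand": 9.1, "slide": [3.1, -3.2, 0.4], "twist": [2.2, -1.4, 7.0]},
    {"hand": 9.1, "slide": [2.7, -3.5, 0.5], "twist": [2.2, -1.4, 7.0]},
    {"hand": 9.1, "slide": [2.3, -3.8, 0.6], "twist": [2.2, -1.4, 7.0]},
    {"hand": 9.1, "slide": [1.8, -4.0, 0.7], "twist": [2.2, -1.4, 7.0]}
  ]
}}

```text
clock: 0.6
eef_pos: [0.3694, -0.3576, 0.2061]
ee_rot: [[0.974, -0.171, -0.147], [-0.146, -0.975, 0.169], [-0.173, -0.143, -0.975]]
ft_force: [0.7, -0.1, -0.1]
grip_width: 0.0914
```

>>> {"method": "arm_command", "body": {
  "motion": [
    {"hand": 9.1, "slide": [1.3, -4.2, 0.8], "twist": [2.2, -1.4, 7.0]},
    {"hand": 9.1, "slide": [0.8, -4.3, 0.9], "twist": [2.2, -1.4, 7.0]},
    {"hand": 9.1, "slide": [0.3, -4.3, 1.1], "twist": [2.2, -1.4, 7.0]},
    {"hand": 9.1, "slide": [-0.2, -4.3, 1.3], "twist": [2.2, -1.4, 7.0]},
    {"hand": 9.1, "slide": [-0.7, -4.2, 1.4], "twist": [2.2, -1.4, 7.0]}
  ]
}}

```text
clock: 1.1
eef_pos: [0.4618, -0.1552, 0.186]
ee_rot: [[0.671, -0.724, -0.163], [-0.633, -0.673, 0.383], [-0.386, -0.154, -0.909]]
ft_force: [0.2, -0.4, -0.1]
grip_width: 0.0909
```

```bash
python3 - <<'E'
from h import *
c,s=np.cos(np.radians(55)),np.sin(np.radians(55))
plan(np.array([.573,.1385,.08])+.099*np.array([0,-c,s]),Rt(-90,35))
s=monitor.read_state();print(s["clock"],s["eef_pos"],s["joint_pos"])
E
```

```text
0 [-1.1, -3.93, 1.59] [2.2, -1.3, 6.9]
1 [-1.52, -3.71, 1.77] [2.2, -1.3, 6.9]
2 [-1.91, -3.43, 1.95] [2.2, -1.3, 6.9]
3 [-2.26, -3.1, 2.12] [2.2, -1.3, 6.9]
4 [-2.56, -2.72, 2.29] [2.2, -1.3, 6.9]
5 [-2.8, -2.3, 2.46] [2.2, -1.3, 6.9]
1.1 [ 0.46184418 -0.15521712  0.18599543] [  19.96529855   26.5621214     6.47214171   99.20126795  -19.34993228
   74.54648265 -100.49492278]
```

```bash
python3 - <<'E'
from h import *
c,s=np.cos(np.radians(55)),np.sin(np.radians(55));a=np.radians(-65)
plan(np.array([.573,.1385,.08])+.099*np.array([c*np.cos(a),c*np.sin(a),s]),Rt(-65,35),n=5,vmax=5)
E
```

```text
0 [-1.06, -5.14, 1.87] [0.2, -2.1, 4.0]
1 [-1.35, -5.05, 1.93] [0.2, -2.1, 4.0]
2 [-1.62, -4.94, 2.0] [0.2, -2.1, 4.0]
3 [-1.89, -4.81, 2.08] [0.2, -2.1, 4.0]
4 [-2.14, -4.66, 2.17] [0.2, -2.1, 4.0]
```

>>> {"method": "arm_command", "body": {
  "motion": [
    {"hand": 9.1, "slide": [-0.9, -4.3, 1.55], "twist": [0.2, -1.8, 3.3]},
    {"hand": 9.1, "slide": [-1.1, -4.2, 1.6], "twist": [0.2, -1.8, 3.3]},
    {"hand": 9.1, "slide": [-1.3, -4.15, 1.65], "twist": [0.2, -1.8, 3.3]},
    {"hand": 9.1, "slide": [-1.5, -4.05, 1.7], "twist": [0.2, -1.8, 3.3]},
    {"hand": 9.1, "slide": [-1.7, -3.95, 1.75], "twist": [0.2, -1.8, 3.3]}
  ]
}}

```text
clock: 1.6
eef_pos: [0.5724, 0.048, 0.1665]
ee_rot: [[0.408, -0.882, -0.235], [-0.728, -0.47, 0.499], [-0.551, -0.033, -0.834]]
ft_force: [0.2, -0.7, 0.1]
grip_width: 0.0906
```

>>> {"method": "arm_command", "body": {
  "motion": [
    {"hand": 9.1, "slide": [-1.8, -3.8, 1.8], "twist": [0.2, -1.8, 3.3]},
    {"hand": 9.1, "slide": [0, 0, 0], "twist": [0, 0, 0]},
    {"hand": 9.1, "slide": [0, 0, 0], "twist": [0, 0, 0]}
  ]
}}

```text
clock: 1.9
eef_pos: [0.5932, 0.0871, 0.1622]
ee_rot: [[0.353, -0.903, -0.245], [-0.736, -0.43, 0.522], [-0.577, -0.004, -0.817]]
ft_force: [-0.1, 0.1, -0.0]
grip_width: 0.0909
```

```bash
python3 - <<'E'
from h import *
p,d,T,k=shot("wrist");u=proj([[.573,.1385,.08]],T,k)[0].astype(int);print(u,monitor.read_state()["joint_pos"],d[u[1],u[0]])
x,y=u;save(p,"w1.png",(max(x-100,0),max(y-80,0),x+100,y+70),4)
C=cloud(d,T,k);m=np.zeros((480,640),bool);m[y-80:y+80,x-100:x+100]=1
r=np.hypot(C[...,0]-.573,C[...,1]-.1385)
P=C[m&(r<.009)&(C[...,2]>.070)&(C[...,2]<.086)];print(len(P));
for z in(.07,.074,.078,.082):
  Q=P[(P[:,2]>z)&(P[:,2]<z+.004)];print(z,len(Q),Q.mean(0).round(4) if len(Q) else "")
v=P[:,:2]-P[:,:2].mean(0);w,V=np.linalg.eigh(v.T@v/len(v));print(np.sqrt(w)*1000,np.degrees(np.arctan2(V[1],V[0])))
A=C[m&(C[...,2]>.095)&(C[...,2]<.106)];print("cap",cv2.minEnclosingCircle((A[:,:2]*1000).astype(np.float32)),A[:,2].max())
E
```

```text
[322 238] [   2.07863419   37.73451163    3.98932301   87.87603134  -33.11117672
   76.94457859 -134.73942462] 0.260069
240
0.07 56 [0.5734 0.1358 0.0722]
0.074 59 [0.5735 0.1359 0.0761]
0.078 61 [0.5736 0.1359 0.08  ]
0.082 64 [0.5738 0.1358 0.0839]
[0.95511504 2.77631492] [ -84.32956522 -174.32956522]
cap ((573.5005493164062, 138.5429229736328), 10.93465805053711) 0.10038758703275413
```

View pics/w1.png

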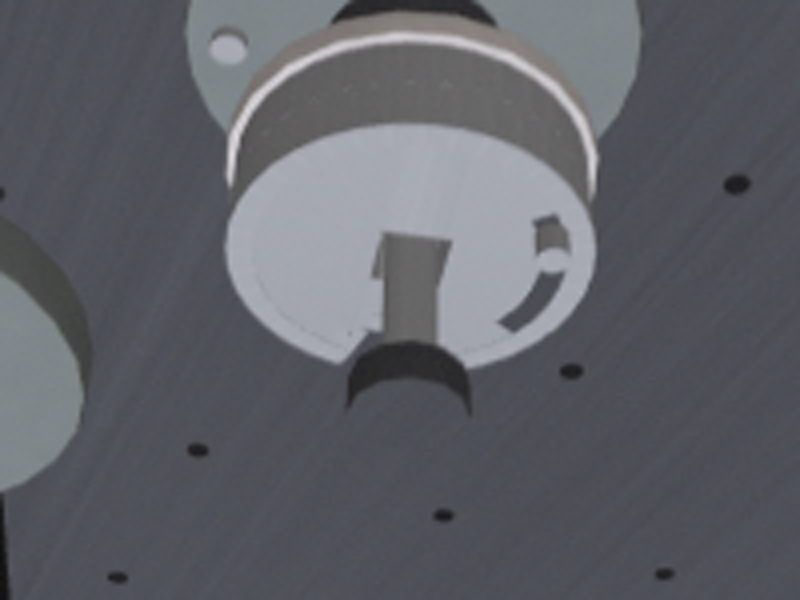

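The view is upside down. It shows the stem coming out of the hole at (415,240) and running to the cap at (410,380). The lower slot's mouth is at crop (360,345), and the pin's top at crop (552,259) in the track. I'll turn these into positions now.

```bash
cat >> h.py <<'E'
def ray(u,v,z,T,k):
    r=T[:3,:3]@np.array([(u-k[1])/k[0],(v-k[2])/k[0],1]);return T[:3,3]+r*(z-T[2,3])/r[2]
E
python3 - <<'E'
from h import *
from scipy.optimize import least_squares
p,d,T,k=load("wrist");C=cloud(d,T,k);c=np.array([.5733,.1385])
for n,x,y,z in(("pin",552,259,.072),("slotmouth",358,347,.066),("track a",545,218,.066),("track b",512,330,.066)):
    q=ray(222+x/4-.4,158+y/4-.4,z,T,k);e=q[:2]-c;print(n,q.round(4),np.hypot(*e).round(4),np.degrees(np.arctan2(e[1],e[0])).round(1))
r=np.hypot(C[...,0]-c[0],C[...,1]-c[1]);z=C[...,2]
P=C[(r<.0085)&(z>.069)&(z<.087)][:,:2]*1000
def f(x,M):
    h=np.radians(x[0]);q=(P-x[1:3])@np.array([[np.cos(h),-np.sin(h)],[np.sin(h),np.cos(h)]])
    if M: return np.hypot(np.maximum(np.abs(q[:,0])-2,0),q[:,1])-3
    return np.maximum(np.hypot(q[:,0],q[:,1])-5,np.abs(q[:,1])-3)
for M in(0,1):
  for h0 in(-20,5,30):
    o=least_squares(lambda x:np.r_[f(x,M),(x[1:3]-c*1000)*3],[h0,*c*1000],loss="soft_l1",f_scale=.3);print(M,o.x.round(2),o.cost.round(2))
Q=P[np.abs((P-P.mean(0))@[.995,.1])<1.5];l=np.polyfit(Q[:,0],Q[:,1],1);print("plane",np.degrees(np.arctan(l[0])),len(Q))
U=C[(r<.031)&(np.abs(z-.066)<.004)];print("disc",cv2.minEnclosingCircle((U[:,:2]*1000).astype(np.float32)),np.median(U[:,2]))
W=C[(r<.029)&(r>.02)&(z>.0695)&(z<.075)];e=W[:,:2].mean(0)-c;print("pinpts",len(W),W.mean(0),np.degrees(np.arctan2(e[1],e[0])))
print(T[:3,3])
E
```

```text
pin [0.5539 0.1211 0.072 ] 0.0261 -138.2
slotmouth [0.5712 0.1635 0.066 ] 0.0251 94.8
track a [0.5564 0.1183 0.066 ] 0.0263 -129.8
track b [0.5477 0.1468 0.066 ] 0.0269 162.0
0 [-11.89 572.17 138.52] 16.04
0 [-11.69 572.18 138.52] 16.04
0 [-11.69 572.18 138.52] 16.04
1 [-12.62 572.3  138.41] 15.47
1 [-12.62 572.3  138.41] 15.47
1 [-12.62 572.3  138.41] 15.47
plane -4.349331148057632 72
disc ((573.3202514648438, 138.50531005859375), 30.989303588867188) 0.06533356933182471
pinpts 54 [0.55344334 0.12165167 0.07100093] -139.68546784647774
[ 0.65588671 -0.046852    0.25045348]
```

```bash
python3 - <<'E'
from h import *
plan(np.array([.54,.10,.2]),Rt(50,20),wmax=8)
E
```

```text
0 [-0.34, 0.28, -0.07] [-3.6, 0.6, -6.8]
1 [-0.37, 0.24, -0.05] [-3.6, 0.6, -6.8]
2 [-0.4, 0.2, -0.05] [-3.6, 0.6, -6.8]
3 [-0.42, 0.15, -0.04] [-3.6, 0.6, -6.8]
4 [-0.43, 0.11, -0.04] [-3.6, 0.6, -6.8]
5 [-0.44, 0.06, -0.04] [-3.6, 0.6, -6.8]
6 [-0.44, 0.01, -0.04] [-3.6, 0.6, -6.8]
7 [-0.44, -0.04, -0.04] [-3.6, 0.6, -6.8]
8 [-0.43, -0.09, -0.05] [-3.6, 0.6, -6.8]
9 [-0.42, -0.14, -0.07] [-3.6, 0.6, -6.8]
10 [-0.4, -0.18, -0.08] [-3.6, 0.6, -6.8]
11 [-0.37, -0.22, -0.1] [-3.6, 0.6, -6.8]
12 [-0.34, -0.26, -0.12] [-3.6, 0.6, -6.8]
13 [-0.31, -0.29, -0.14] [-3.6, 0.6, -6.8]
14 [-0.27, -0.31, -0.16] [-3.6, 0.6, -6.8]
```

>>> {"method": "arm_command", "body": {
  "motion": [
    {"hand": 9.1, "slide": [-0.4, 0.2, -1.0], "twist": [-3.6, 0.6, -6.8]},
    {"hand": 9.1, "slide": [-0.4, 0.2, -1.0], "twist": [-3.6, 0.6, -6.8]},
    {"hand": 9.1, "slide": [-0.4, 0.2, -1.0], "twist": [-3.6, 0.6, -6.8]},
    {"hand": 9.1, "slide": [-0.4, 0.1, -1.0], "twist": [-3.6, 0.6, -6.8]},
    {"hand": 9.1, "slide": [-0.4, 0.1, 0], "twist": [-3.6, 0.6, -6.8]}
  ]
}}

```text
clock: 2.45
eef_pos: [0.5899, 0.072, 0.2084]
ee_rot: [[0.788, -0.441, -0.43], [-0.351, -0.895, 0.275], [-0.506, -0.066, -0.86]]
ft_force: [0.1, -0.6, -0.7]
grip_width: 0.0909
```

>>> {"method": "arm_command", "body": {
  "motion": [
    {"hand": 9.1, "slide": [-0.4, 0, 0], "twist": [-3.6, 0.6, -6.8]},
    {"hand": 9.1, "slide": [-0.4, 0, 0], "twist": [-3.6, 0.6, -6.8]},
    {"hand": 9.1, "slide": [-0.4, 0, 0], "twist": [-3.6, 0.6, -6.8]},
    {"hand": 9.1, "slide": [-0.4, -0.1, 0], "twist": [-3.6, 0.6, -6.8]},
    {"hand": 9.1, "slide": [-0.4, -0.1, 0], "twist": [-3.6, 0.6, -6.8]}
  ]
}}

```text
clock: 2.95
eef_pos: [0.5719, 0.0776, 0.2171]
ee_rot: [[0.88, 0.214, -0.423], [0.221, -0.975, -0.034], [-0.42, -0.064, -0.905]]
ft_force: [-0.0, 0.0, 0.1]
grip_width: 0.0911
```

>>> {"method": "arm_command", "body": {
  "motion": [
    {"hand": 9.1, "slide": [-0.4, -0.2, 0], "twist": [-3.6, 0.6, -6.8]},
    {"hand": 9.1, "slide": [-0.4, -0.2, 0], "twist": [-3.6, 0.6, -6.8]},
    {"hand": 9.1, "slide": [-0.4, -0.3, 0], "twist": [-3.6, 0.6, -6.8]},
    {"hand": 9.1, "slide": [-0.4, -0.3, 0], "twist": [-3.6, 0.6, -6.8]},
    {"hand": 9.1, "slide": [-0.4, -0.3, 0], "twist": [-3.6, 0.6, -6.8]}
  ]
}}

```text
clock: 3.45
eef_pos: [0.5497, 0.0803, 0.2255]
ee_rot: [[0.593, 0.774, -0.222], [0.726, -0.633, -0.271], [-0.35, -0.001, -0.937]]
ft_force: [-0.5, 0.2, 0.6]
grip_width: 0.0914
```

```bash
python3 - <<'E'
from h import *
c,s=np.cos(np.radians(55)),np.sin(np.radians(55));a=np.radians(165)
plan(np.array([.573,.1385,.08])+.08*np.array([c*np.cos(a),c*np.sin(a),s]),Rt(165,35),wmax=8)
s=monitor.read_state();print(s["clock"],s["joint_pos"])
E
```

```text
0 [0.44, -0.4, 0.4] [-3.6, -0.6, -6.8]
1 [0.49, -0.37, 0.38] [-3.6, -0.6, -6.8]
2 [0.54, -0.33, 0.35] [-3.6, -0.6, -6.8]
3 [0.58, -0.29, 0.32] [-3.6, -0.6, -6.8]
4 [0.61, -0.24, 0.3] [-3.6, -0.6, -6.8]
5 [0.64, -0.18, 0.28] [-3.6, -0.6, -6.8]
6 [0.66, -0.12, 0.26] [-3.6, -0.6, -6.8]
7 [0.68, -0.06, 0.25] [-3.6, -0.6, -6.8]
8 [0.68, 0.01, 0.24] [-3.6, -0.6, -6.8]
9 [0.68, 0.07, 0.24] [-3.6, -0.6, -6.8]
10 [0.67, 0.14, 0.23] [-3.6, -0.6, -6.8]
11 [0.65, 0.2, 0.24] [-3.6, -0.6, -6.8]
12 [0.63, 0.26, 0.25] [-3.6, -0.6, -6.8]
13 [0.6, 0.32, 0.26] [-3.6, -0.6, -6.8]
14 [0.56, 0.37, 0.27] [-3.6, -0.6, -6.8]
3.45 [-11.26741211  29.95666226 -14.44808889  86.02624997  15.95431842
  83.98423827 -68.63167621]
```

>>> {"method": "arm_command", "body": {
  "motion": [
    {"hand": 9.1, "slide": [0.4, -0.4, 0.4], "twist": [-3.6, -0.6, -6.8]},
    {"hand": 9.1, "slide": [0.5, -0.4, 0.4], "twist": [-3.6, -0.6, -6.8]},
    {"hand": 9.1, "slide": [0.5, -0.3, 0.35], "twist": [-3.6, -0.6, -6.8]},
    {"hand": 9.1, "slide": [0.6, -0.3, 0.3], "twist": [-3.6, -0.6, -6.8]},
    {"hand": 9.1, "slide": [0.6, -0.25, 0.3], "twist": [-3.6, -0.6, -6.8]}
  ]
}}

```text
clock: 3.95
eef_pos: [0.5425, 0.1034, 0.199]
ee_rot: [[0.041, 0.998, 0.05], [0.907, -0.016, -0.422], [-0.42, 0.063, -0.905]]
ft_force: [0.2, -0.3, -0.4]
grip_width: 0.0913
```

>>> {"method": "arm_command", "body": {
  "motion": [
    {"hand": 9.1, "slide": [0.65, -0.2, 0.3], "twist": [-3.6, -0.6, -6.8]},
    {"hand": 9.1, "slide": [0.65, -0.1, 0.25], "twist": [-3.6, -0.6, -6.8]},
    {"hand": 9.1, "slide": [0.7, 0, 0.25], "twist": [-3.6, -0.6, -6.8]},
    {"hand": 9.1, "slide": [0.7, 0, 0.25], "twist": [-3.6, -0.6, -6.8]},
    {"hand": 9.1, "slide": [0.7, 0.1, 0.25], "twist": [-3.6, -0.6, -6.8]}
  ]
}}

```text
clock: 4.45
eef_pos: [0.5361, 0.1276, 0.1719]
ee_rot: [[-0.499, 0.79, 0.355], [0.702, 0.609, -0.368], [-0.507, 0.065, -0.859]]
ft_force: [0.5, -0.5, -0.3]
grip_width: 0.0912
```

>>> {"method": "arm_command", "body": {
  "motion": [
    {"hand": 9.1, "slide": [0.65, 0.15, 0.2], "twist": [-3.6, -0.6, -6.8]},
    {"hand": 9.1, "slide": [0.65, 0.2, 0.2], "twist": [-3.6, -0.6, -6.8]},
    {"hand": 9.1, "slide": [0.6, 0.25, 0.25], "twist": [-3.6, -0.6, -6.8]},
    {"hand": 9.1, "slide": [0.6, 0.3, 0.25], "twist": [-3.6, -0.6, -6.8]},
    {"hand": 9.1, "slide": [0, 0, 0], "twist": [0, 0, 0]}
  ]
}}

```text
clock: 4.95
eef_pos: [0.5291, 0.1443, 0.1509]
ee_rot: [[-0.762, 0.373, 0.529], [0.318, 0.928, -0.196], [-0.564, 0.019, -0.826]]
ft_force: [-0.4, 0.8, 0.2]
grip_width: 0.0908
```

```bash
cp wrist.npz wrist_a.npz; python3 - <<'E'
from h import *
p,d,T,k=shot("wrist");u=proj([[.573,.1385,.08]],T,k)[0].astype(int);s=monitor.read_state();print(s["clock"],u,s["joint_pos"],s["eef_pos"],T[:3,3])
x,y=u;save(p,"w2.png",(max(x-100,0),max(y-70,0),x+100,y+80),4);print(max(x-100,0),max(y-70,0))
E
```

```text
5.0 [344 242] [-17.06265465  18.31916039 -28.43766532 127.70638177  69.05550922
  42.23548799 -31.87835114] [0.53002334 0.14495725 0.1514756 ] [0.39167215 0.1972798  0.24149513]
244 172
```

View pics/w2.png

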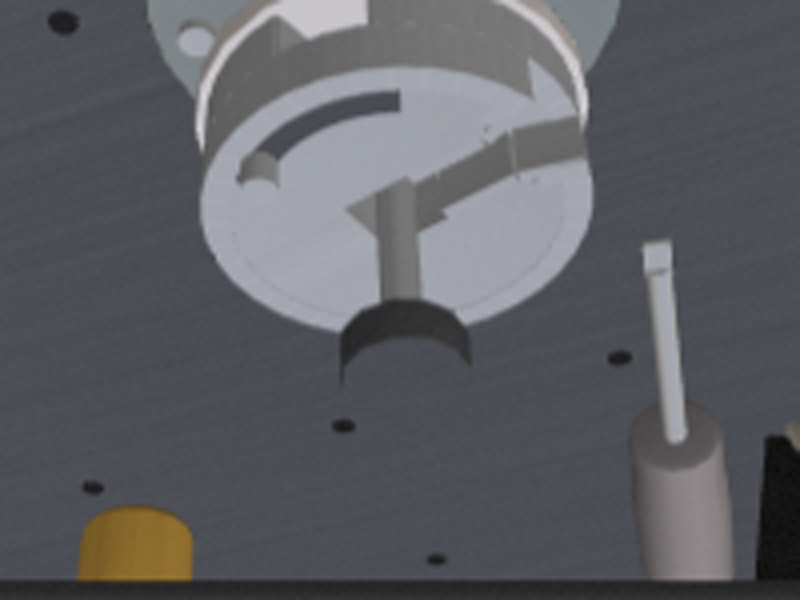

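The carrier seen from the robot's side: the stem is narrow (crop x 378–419), so the view is nearly end-on. The pin's top is at crop (262,182), at one end of the dark track, and the lower slot runs to its mouth at about (550,140).

```bash
python3 - <<'E'
from h import *
p,d,T,k=load("wrist");c=np.array([.5733,.1385])
for n,x,y,z in(("pin",262,180,.072),("slotmouth",548,140,.066),("flare0",465,178,.066),("track end",400,98,.066)):
    q=ray(244+x/4-.4,172+y/4-.4,z,T,k);e=q[:2]-c;print(n,q.round(4),np.hypot(*e).round(4),np.degrees(np.arctan2(e[1],e[0])).round(1))
from scipy.optimize import least_squares
# silhouettes of stem in both views
def edges(name,zs):
    p,d,T,k=load(name);g=p.astype(float).mean(2);out=[]
    for z in zs:
        u,v=proj([[*c,z]],T,k)[0];r=int(round(v));row=cv2.GaussianBlur(g[r-1:r+2],(1,3),0).mean(0);u=int(round(u))
        big=cv2.resize(row[None,u-12:u+13].astype(np.float32),None,fx=10,fy=1,interpolation=cv2.INTER_CUBIC)[0];gr=np.gradient(big);n=len(big)//2
        l=np.argmin(gr[20:n])+20;rr=np.argmax(gr[n:-20])+n;conv=lambda i:u-12+(i+.5)/10-.5
        w=(conv(rr)-conv(l)); D=((np.array([*c,z])-T[:3,3])@T[:3,2]);out.append((z,round(w,2),round(w*D/k[0]*1000,2)))
    e=T[:2,3]-c;return out,np.degrees(np.arctan2(e[1],e[0]))
print(edges("wrist_a",(.074,.077,.08,.082)));print(edges("wrist",(.074,.077,.08,.082)))
C=cloud(d,T,k);z=C[...,2];r=np.hypot(C[...,0]-c[0],C[...,1]-c[1])
A=C[(r<.013)&(z>.096)&(z<.104)];print("cap",cv2.minEnclosingCircle((A[:,:2]*1000).astype(np.float32)))
P=C[(r<.0085)&(z>.069)&(z<.086)][:,:2]*1000;np.save("P2.npy",P);print(P.mean(0),len(P))
plan(np.array([.5305,-.1515,.13]),Rt(131,0))
E
```

```text
pin [0.5504 0.1237 0.072 ] 0.0273 -147.1
slotmouth [0.5653 0.1658 0.066 ] 0.0284 106.3
flare0 [0.5683 0.1511 0.066 ] 0.0135 111.6
track end [0.5479 0.1476 0.066 ] 0.0269 160.4
([(0.074, np.float64(13.6), np.float64(9.29)), (0.077, np.float64(13.8), np.float64(9.36)), (0.08, np.float64(13.9), np.float64(9.36)), (0.082, np.float64(17.9), np.float64(12.0))], np.float64(-65.98383087383446))
([(0.074, np.float64(10.5), np.float64(6.77)), (0.077, np.float64(10.3), np.float64(6.59)), (0.08, np.float64(10.5), np.float64(6.67)), (0.082, np.float64(10.5), np.float64(6.63))], np.float64(162.06698276216085))
cap ((571.3876953125, 138.0467987060547), 10.428691864013672)
[567.96332191 139.21860303] 205
0 [-1.2, -3.93, 1.09] [1.3, 4.8, 3.7]
1 [-1.54, -3.81, 1.06] [1.3, 4.8, 3.7]
2 [-1.86, -3.68, 1.01] [1.3, 4.8, 3.7]
3 [-2.17, -3.53, 0.92] [1.3, 4.8, 3.7]
4 [-2.47, -3.36, 0.81] [1.3, 4.8, 3.7]
5 [-2.74, -3.18, 0.67] [1.3, 4.8, 3.7]
6 [-2.98, -2.98, 0.5] [1.3, 4.8, 3.7]
```

Two silhouette widths (9.34 mm from azimuth −66°, 6.65 mm from 162°) agree on a stem heading of about −9°. The lower slot heads about 107° and the pin is near −141°, so the weight should end near −51°. Next, the weight.

>>> {"method": "arm_command", "body": {
  "motion": [
    {"hand": 9.1, "slide": [-1.2, -3.9, 0.9], "twist": [1.3, 4.8, 3.7]},
    {"hand": 9.1, "slide": [-1.5, -3.8, 0.9], "twist": [1.3, 4.8, 3.7]},
    {"hand": 9.1, "slide": [-1.9, -3.7, 0.8], "twist": [1.3, 4.8, 3.7]},
    {"hand": 9.1, "slide": [-2.2, -3.5, 0.8], "twist": [1.3, 4.8, 3.7]},
    {"hand": 9.1, "slide": [-2.5, -3.4, 0.7], "twist": [1.3, 4.8, 3.7]}
  ]
}}

```text
clock: 5.5
eef_pos: [0.53, -0.0622, 0.1443]
ee_rot: [[-0.734, 0.662, 0.151], [0.658, 0.748, -0.08], [-0.165, 0.041, -0.985]]
ft_force: [-0.1, 0.1, -0.0]
grip_width: 0.0912
```

>>> {"method": "arm_command", "body": {
  "motion": [
    {"hand": 7.0, "slide": [-2.7, -3.2, 0.6], "twist": [1.3, 4.8, 3.7]},
    {"hand": 6.5, "slide": [-3.0, -3.0, 0.5], "twist": [1.3, 4.8, 3.7]},
    {"hand": 6.0, "slide": [0, 0, 0], "twist": [0, 0, 0]},
    {"hand": 5.5, "slide": [0, 0, 0], "twist": [0, 0, 0]}
  ]
}}

```text
clock: 5.9
eef_pos: [0.5295, -0.1478, 0.137]
ee_rot: [[-0.654, 0.756, 0.001], [0.756, 0.654, 0.004], [0.002, 0.004, -1.0]]
ft_force: [-0.1, -0.1, -0.3]
grip_width: 0.0634
```

```bash
cp wrist.npz wrist_b.npz; python3 - <<'E'
from h import *
p,d,T,k=shot("wrist");s=monitor.read_state();print(s["clock"],s["joint_pos"],s["eef_pos"],s["ee_rot"])
C=cloud(d,T,k);z=C[...,2];r=np.hypot(C[...,0]-.5305,C[...,1]+.1515)
P=C[(r<.036)&(z>.018)&(z<.03)];Q=(P[:,:2]*1000).astype(np.float32);print(len(P),cv2.minAreaRect(Q),np.median(P[:,2]),P[:,:2].mean(0))
P=C[(r<.036)&(z>.006)&(z<.014)];print(len(P),cv2.minEnclosingCircle((P[:,:2]*1000).astype(np.float32)),np.median(P[:,2]))
save(p,"w3.png")
E
```

```text
5.95 [ 31.30474095  26.30877056 -29.00922052 105.24863161  15.4671243
  52.30705813  36.37445322] [ 0.52932001 -0.14577558  0.13720009] [[-0.6571769   0.75373413  0.00183859]
 [ 0.75373447  0.65716778  0.00385543]
 [ 0.0016977   0.00391951 -0.99999088]]
748 ((529.0945434570312, -152.03089904785156), (40.03535842895508, 26.285402297973633), 40.556617736816406) 0.023424974646496316 [ 0.5286137  -0.15152018]
3994 ((529.1577758789062, -152.2264862060547), 32.2375373840332) 0.009585319064383702
```

View pics/w3.png

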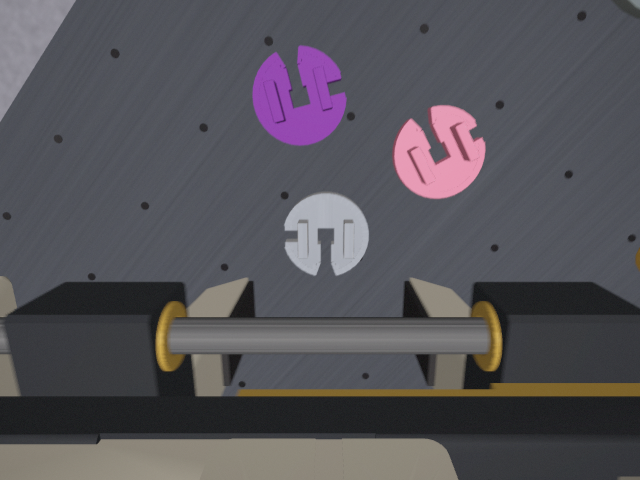

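The wrist view shows the steel weight at (326,235), lugs parallel to the pads and between the open fingers, with the purple and pink copies clear of them. Descending.

>>> {"method": "arm_command", "body": {
  "motion": [
    {"hand": 5.5, "slide": [-0.4, -0.3, 2.0], "twist": [0, 0, 0.5]},
    {"hand": 5.5, "slide": [0, 0, 3.5], "twist": [0, 0, 0]},
    {"hand": 5.5, "slide": [0, 0, 3.0], "twist": [0, 0, 0]},
    {"hand": 5.5, "slide": [0, 0, 0.7], "twist": [0, 0, 0]},
    {"hand": 5.5, "slide": [0, 0, 0], "twist": [0, 0, 0]}
  ]
}}

```text
clock: 6.45
eef_pos: [0.5292, -0.1488, 0.0449]
ee_rot: [[-0.654, 0.756, 0.0], [0.756, 0.654, 0.003], [0.002, 0.002, -1.0]]
ft_force: [0.0, 0.1, 0.7]
grip_width: 0.0549
```

```bash
python3 - <<'E'
from h import *
for i in range(3):
    s=monitor.read_state();print(s["clock"],s["eef_pos"],s["ft_force"],s["grip_width"],np.degrees(np.arctan2(s["ee_rot"][1,0],s["ee_rot"][0,0])))
    p,d,T,k=shot("wrist")
C=cloud(d,T,k);z=C[...,2];r=np.hypot(C[...,0]-.5292,C[...,1]+.152)
P=C[(r<.036)&(z>.004)&(z<.014)];print(len(P),cv2.minEnclosingCircle((P[:,:2]*1000).astype(np.float32)),np.median(P[:,2]))
E
```

```text
6.45 [ 0.52915484 -0.14881812  0.04491475] [0.01825963 0.06144662 0.70482619] 0.05491860037675265 130.86801253891025
6.5 [ 0.53002293 -0.14923805  0.04591253] [0.21556245 0.80337459 0.91729669] 0.05502306028364624 130.84527973903118
6.55 [ 0.53059956 -0.14964135  0.04649787] [0.13084301 0.3404756  0.31199282] 0.05493485837726945 130.818201299285
7618 ((529.0924072265625, -152.12059020996094), 32.42605972290039) 0.009553032508809498
```

>>> {"method": "arm_command", "body": {
  "motion": [
    {"hand": 5.5, "slide": [-0.15, -0.25, 1.5], "twist": [0, 0, 0.3]},
    {"hand": 5.5, "slide": [0, 0, 1.2], "twist": [0, 0, 0]},
    {"hand": 5.5, "slide": [0, 0, 0.3], "twist": [0, 0, 0]},
    {"hand": 5.5, "slide": [0, 0, 0.2], "twist": [0, 0, 0]},
    {"hand": 5.5, "slide": [0, 0, 0], "twist": [0, 0, 0]}
  ]
}}

```text
clock: 7.1
eef_pos: [0.5289, -0.1531, 0.0132]
ee_rot: [[-0.649, 0.761, 0.002], [0.761, 0.649, 0.003], [0.001, 0.003, -1.0]]
ft_force: [-0.1, 0.9, 0.2]
grip_width: 0.0551
```

>>> {"method": "arm_command", "body": {
  "motion": [
    {"hand": 5.5, "slide": [0, 0, 0], "twist": [0, 0, 0]}
  ]
}}

```text
clock: 7.2
eef_pos: [0.5291, -0.1532, 0.0134]
ee_rot: [[-0.649, 0.761, 0.002], [0.761, 0.649, 0.002], [0.0, 0.003, -1.0]]
ft_force: [-0.5, -0.9, 0.7]
grip_width: 0.055
```

>>> {"method": "arm_command", "body": {
  "motion": [
    {"hand": 5.5, "slide": [0.1, 0.1, 0.1], "twist": [0, 0, 0]},
    {"hand": 3.6, "slide": [0, 0, 0], "twist": [0, 0, 0]},
    {"hand": 3.6, "slide": [0, 0, 0], "twist": [0, 0, 0]},
    {"hand": 3.6, "slide": [0, 0, 0], "twist": [0, 0, 0]},
    {"hand": 3.6, "slide": [0, 0, 0], "twist": [0, 0, 0]}
  ],
  "newtons": 30
}}

```text
clock: 7.7
eef_pos: [0.529, -0.1517, 0.0121]
ee_rot: [[-0.649, 0.761, 0.002], [0.761, 0.649, 0.003], [0.001, 0.003, -1.0]]
ft_force: [0.1, 0.4, 1.0]
grip_width: 0.0399
```

>>> {"method": "arm_command", "body": {
  "motion": [
    {"hand": 3.6, "slide": [0, 0, 0], "twist": [0, 0, 0]},
    {"hand": 3.6, "slide": [0, 0, -0.2], "twist": [0, 0, 0]},
    {"hand": 3.6, "slide": [0, 0, -0.8], "twist": [0, 0, 0]},
    {"hand": 3.6, "slide": [0, 0, -2], "twist": [0, 0, 0]},
    {"hand": 3.6, "slide": [0, 0, 0], "twist": [0, 0, 0]}
  ]
}}

```text
clock: 8.2
eef_pos: [0.5302, -0.1521, 0.0441]
ee_rot: [[-0.649, 0.761, 0.005], [0.761, 0.649, 0.002], [-0.002, 0.005, -1.0]]
ft_force: [2.2, 0.1, -3.8]
grip_width: 0.0396
```

```bash
python3 - <<'E'
from h import *
S=[monitor.read_state()]
for i in range(3):
    p,d,T,k=shot("wrist");S.append(monitor.read_state())
e=np.mean([s["eef_pos"] for s in S],0);s=S[-1];print(s["clock"],e,s["ft_force"],s["grip_width"],s["moment"],np.degrees(np.arctan2(s["ee_rot"][1,0],s["ee_rot"][0,0])))
C=cloud(d,T,k);q=(C-e)@s["ee_rot"]*1000   # tool frame mm
z=q[...,2]
for a,b in((-4,8),(-17,-10)):pass
print(np.histogram(z[(np.hypot(q[...,0],q[...,1])<34)&(np.abs(z)<30)],bins=np.arange(-30,31,3)))
L=q[(np.abs(q[...,1])<25)&(np.abs(q[...,0])<40)&(z>-2)&(z<5)];print(len(L),cv2.minEnclosingCircle(L[:,:2].astype(np.float32)),L[:,2].mean())
save(p,"w4.png",(200,120,480,330),2.8)
E
```

```text
8.35 [ 0.52930998 -0.15213227  0.0427538 ] [-0.12709459 -0.66537906 -3.53098212] 0.039656854549133175 [ 0.02955422 -0.15593867 -0.0002976 ] 130.43150282280808
(array([ 271,  264,  266,  244,  240,  261, 1343,  276,  250,  191, 2929,
       4078,  218,  194,   80,    0,    0,    0,    0,    0]), array([-30, -27, -24, -21, -18, -15, -12,  -9,  -6,  -3,   0,   3,   6,
         9,  12,  15,  18,  21,  24,  27,  30]))
6694 ((-0.22858142852783203, -1.248382568359375), 32.42152786254883) 3.0414203609061365
```

View pics/w4.png

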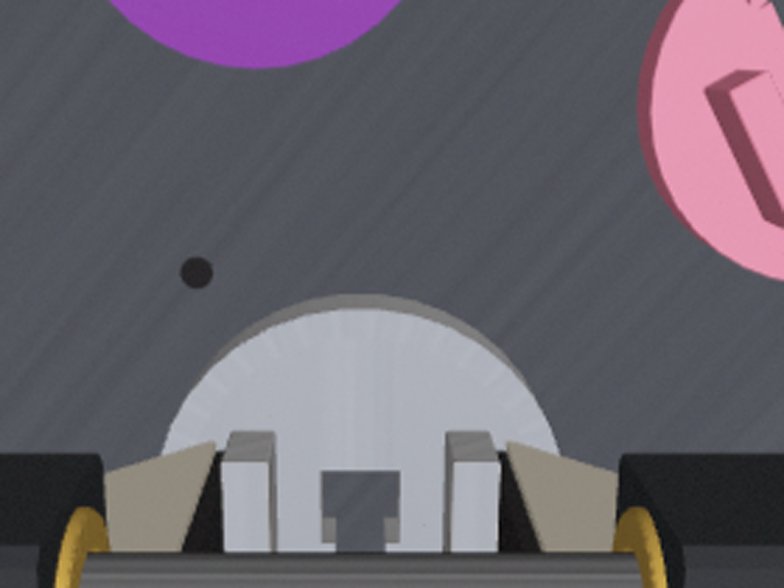

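The weight is held square by both lugs, about centred on the tool, with the disc top 2–3 mm below the TCP. Now I'll carry it to the entry side of the carrier.

```bash
python3 - <<'E'
from h import *
plan(np.array([.5142,.1489,.16]),Rt(170,0),n=8)
E
```

```text
0 [2.98, 2.31, -1.47] [0.0, 0.0, -4.9]
1 [2.77, 2.56, -1.47] [0.0, 0.0, -4.9]
2 [2.54, 2.78, -1.47] [0.0, 0.0, -4.9]
3 [2.29, 2.99, -1.47] [0.0, 0.0, -4.9]
4 [2.02, 3.18, -1.47] [0.0, 0.0, -4.9]
5 [1.74, 3.34, -1.48] [0.0, 0.0, -4.9]
6 [1.45, 3.48, -1.48] [0.0, 0.0, -4.9]
7 [1.14, 3.59, -1.48] [0.0, 0.0, -4.9]
```

>>> {"method": "arm_command", "body": {
  "motion": [
    {"hand": 3.6, "slide": [1.0, 0.8, -2.0], "twist": [0, 0, 0]},
    {"hand": 3.6, "slide": [2.0, 1.5, -2.0], "twist": [0, 0, 0]},
    {"hand": 3.6, "slide": [3.0, 2.3, -2.0], "twist": [0, 0, -4.9]},
    {"hand": 3.6, "slide": [2.8, 2.6, -2.0], "twist": [0, 0, -4.9]},
    {"hand": 3.6, "slide": [2.5, 2.8, -2.0], "twist": [0, 0, -4.9]}
  ]
}}

```text
clock: 8.85
eef_pos: [0.5208, 0.0003, 0.1423]
ee_rot: [[-0.822, 0.569, 0.001], [0.569, 0.822, 0.002], [0.001, 0.002, -1.0]]
ft_force: [0.6, 0.5, -3.2]
grip_width: 0.0396
```

>>> {"method": "arm_command", "body": {
  "motion": [
    {"hand": 3.6, "slide": [2.3, 3.0, -1.0], "twist": [0, 0, -4.9]},
    {"hand": 3.6, "slide": [2.0, 3.2, -0.7], "twist": [0, 0, -4.9]},
    {"hand": 3.6, "slide": [1.7, 3.3, 0], "twist": [0, 0, -4.9]},
    {"hand": 3.6, "slide": [1.4, 3.5, 0], "twist": [0, 0, -4.9]},
    {"hand": 3.6, "slide": [0.8, 3.0, 0], "twist": [0, 0, -4.9]}
  ]
}}

```text
clock: 9.35
eef_pos: [0.5153, 0.1823, 0.1591]
ee_rot: [[-0.985, 0.175, 0.001], [0.175, 0.985, 0.003], [-0.0, 0.003, -1.0]]
ft_force: [0.3, 0.5, -3.6]
grip_width: 0.0396
```

>>> {"method": "arm_command", "body": {
  "motion": [
    {"hand": 3.6, "slide": [0, 0, 0], "twist": [0, 0, 0]},
    {"hand": 3.6, "slide": [0, 0, 0], "twist": [0, 0, 0]}
  ]
}}

```text
clock: 9.55
eef_pos: [0.5156, 0.1806, 0.1588]
ee_rot: [[-0.984, 0.178, 0.0], [0.178, 0.984, 0.002], [0.0, 0.002, -1.0]]
ft_force: [0.9, -0.1, -3.3]
grip_width: 0.0399
```

```bash
cat >> h.py <<'E'
def st(n=1):
    S=[monitor.read_state()]
    for i in range(n): imaging.camera("top");S.append(monitor.read_state())
    e=np.mean([s["eef_pos"] for s in S],0);F=np.mean([s["ft_force"] for s in S],0);M=np.mean([s["moment"] for s in S],0);s=S[-1]
    R=Ro.from_matrix([s["ee_rot"] for s in S]).mean().as_matrix()
    print("t",s["clock"],"e",e.round(4),"F",F.round(2),"M",M.round(3),"w",s["grip_width"],"head",np.degrees(np.arctan2(R[1,0],R[0,0])).round(2),"z",R[:,2].round(4),"j",s["joint_pos"].round(0))
    return e,R
E
python3 - <<'E'
from h import *
st(2); plan(np.array([.5142,.1489,.09]),Rt(170,0),n=3)
E
```

```text
t 9.65 e [0.5158 0.1796 0.1589] F [ 0.89 -0.3  -3.24] M [ 0.031 -0.17   0.014] w 0.03938946650736664 head 169.62 z [ 4.0e-04  1.5e-03 -1.0e+00] j [  5.  27. -41. 104.  21.  57.  35.]
0 [-0.12, -0.99, 2.3] [0.0, 0.0, -0.2]
1 [-0.12, -0.99, 2.3] [0.0, 0.0, -0.2]
2 [-0.11, -0.99, 2.3] [0.0, 0.0, -0.2]
```

>>> {"method": "arm_command", "body": {
  "motion": [
    {"hand": 3.6, "slide": [0, -1.0, 1.5], "twist": [0, 0, 0]},
    {"hand": 3.6, "slide": [-0.1, -1.0, 2.5], "twist": [0, 0, -0.2]},
    {"hand": 3.6, "slide": [-0.1, -1.0, 2.5], "twist": [0, 0, -0.2]},
    {"hand": 3.6, "slide": [0, 0, 0.4], "twist": [0, 0, 0]},
    {"hand": 3.6, "slide": [0, 0, 0], "twist": [0, 0, 0]}
  ]
}}

```text
clock: 10.15
eef_pos: [0.5128, 0.1496, 0.0904]
ee_rot: [[-0.985, 0.175, 0.0], [0.175, 0.985, 0.002], [-0.0, 0.002, -1.0]]
ft_force: [-0.4, 0.0, -4.0]
grip_width: 0.0397
```

```bash
python3 - <<'E'
from h import *
e,R=st(3)
p,d,T,k=shot("scene");u=proj([[.573,.1385,.08]],T,k)[0].astype(int);x,y=u;save(p,"s1.png",(x-60,y-60,x+60,y+30),6);print(x-60,y-60)
c=np.array([.5731,.1386,.0895]);print("tool delta cm",(R.T@(c-e)*100).round(2))
E
```

```text
t 10.3 e [0.5134 0.1508 0.0914] F [ 0.29  0.01 -3.35] M [ 0.103 -0.135 -0.009] w 0.03937758195971345 head 170.0 z [ 0.0025  0.003  -1.    ] j [  6.  31. -39. 109.  26.  48.  34.]
328 178
tool delta cm [-6.09 -0.16  0.2 ]
```

View pics/s1.png

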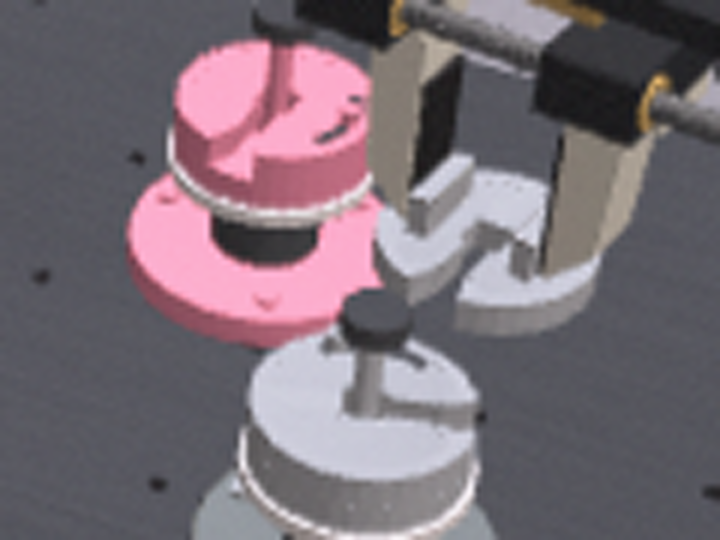

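The scene view shows the weight level, with its slot mouth (crop (440,290)) aimed at the stem (370,375), below the cap and above the lower disc. Sliding on in small steps while watching the force.

>>> {"method": "arm_command", "body": {
  "motion": [
    {"hand": 3.6, "slide": [-1.0, -0.15, 0.2], "twist": [0, 0, 0]},
    {"hand": 3.6, "slide": [-1.0, 0, 0], "twist": [0, 0, 0]},
    {"hand": 3.6, "slide": [-0.8, 0, 0], "twist": [0, 0, 0]},
    {"hand": 3.6, "slide": [-0.5, 0, 0], "twist": [0, 0, 0]},
    {"hand": 3.6, "slide": [0, 0, 0], "twist": [0, 0, 0]}
  ]
}}

```text
clock: 10.85
eef_pos: [0.5462, 0.1432, 0.0886]
ee_rot: [[-0.985, 0.174, 0.002], [0.174, 0.985, 0.003], [-0.002, 0.003, -1.0]]
ft_force: [-0.4, 0.6, -3.1]
grip_width: 0.0398
```

```bash
python3 - <<'E'
from h import *
e,R=st(3);c=np.array([.5731,.1386,.0895]);print("tool delta cm",(R.T@(c-e)*100).round(2))
E
```

```text
t 11.0 e [0.5454 0.1434 0.0886] F [ 0.05  0.39 -3.6 ] M [ 0.091 -0.135 -0.013] w 0.039668314460178274 head 170.03 z [ 0.0016  0.0026 -1.    ] j [  7.  33. -38. 105.  26.  50.  36.]
tool delta cm [-2.81  0.01 -0.08]
```

>>> {"method": "arm_command", "body": {
  "motion": [
    {"hand": 3.6, "slide": [-0.4, 0, 0], "twist": [0, 0, 0]},
    {"hand": 3.6, "slide": [-0.4, 0, 0], "twist": [0, 0, 0]},
    {"hand": 3.6, "slide": [-0.2, 0, 0], "twist": [0, 0, 0]},
    {"hand": 3.6, "slide": [0, 0, 0], "twist": [0, 0, 0]}
  ]
}}

```text
clock: 11.4
eef_pos: [0.5555, 0.1416, 0.0888]
ee_rot: [[-0.985, 0.173, 0.002], [0.173, 0.985, 0.003], [-0.002, 0.003, -1.0]]
ft_force: [-0.2, -0.4, -3.6]
grip_width: 0.0399
```

>>> {"method": "arm_command", "body": {
  "motion": [
    {"hand": 3.6, "slide": [-0.4, 0, 0], "twist": [0, 0, 0]},
    {"hand": 3.6, "slide": [0, 0, 0], "twist": [0, 0, 0]}
  ]
}}

```text
clock: 11.6
eef_pos: [0.5595, 0.1408, 0.0888]
ee_rot: [[-0.985, 0.173, 0.002], [0.173, 0.985, 0.002], [-0.002, 0.003, -1.0]]
ft_force: [-0.3, 0.4, -2.9]
grip_width: 0.0397
```

>>> {"method": "arm_command", "body": {
  "motion": [
    {"hand": 3.6, "slide": [-0.4, 0, 0], "twist": [0, 0, 0]},
    {"hand": 3.6, "slide": [-0.3, 0, 0], "twist": [0, 0, 0]},
    {"hand": 3.6, "slide": [0, 0, 0], "twist": [0, 0, 0]}
  ]
}}

```text
clock: 11.9
eef_pos: [0.5665, 0.1396, 0.0888]
ee_rot: [[-0.985, 0.173, 0.002], [0.173, 0.985, 0.003], [-0.002, 0.003, -1.0]]
ft_force: [0.3, 0.3, -3.1]
grip_width: 0.0397
```

>>> {"method": "arm_command", "body": {
  "motion": [
    {"hand": 3.6, "slide": [-0.3, 0, 0], "twist": [0, 0, 0]},
    {"hand": 3.6, "slide": [-0.3, 0, 0], "twist": [0, 0, 0]},
    {"hand": 3.6, "slide": [0, 0, 0], "twist": [0, 0, 0]}
  ]
}}

```text
clock: 12.2
eef_pos: [0.5724, 0.1386, 0.0888]
ee_rot: [[-0.985, 0.173, 0.002], [0.173, 0.985, 0.003], [-0.002, 0.003, -1.0]]
ft_force: [-0.6, -0.6, -2.9]
grip_width: 0.0398
```

```bash
python3 - <<'E'
from h import *
e,R=st(3);c=np.array([.5731,.1386,.0895]);print("tool delta cm",(R.T@(c-e)*100).round(2))
E
```

```text
t 12.35 e [0.572  0.1387 0.0888] F [-0.25  0.05 -2.91] M [ 0.04  -0.117 -0.002] w 0.03926136358769972 head 170.04 z [ 0.0019  0.0025 -1.    ] j [  7.  35. -38. 102.  26.  52.  38.]
tool delta cm [-0.11  0.01 -0.07]
```

On the stem with no contact force. I'll centre it and begin the clockwise turn, still above the pin.

>>> {"method": "arm_command", "body": {
  "motion": [
    {"hand": 3.6, "slide": [-0.1, 0, 0], "twist": [0, 0, 4]},
    {"hand": 3.6, "slide": [0, 0, 0], "twist": [0, 0, 4]},
    {"hand": 3.6, "slide": [0, 0, 0], "twist": [0, 0, 4]},
    {"hand": 3.6, "slide": [0, 0, 0], "twist": [0, 0, 4]},
    {"hand": 3.6, "slide": [0, 0, 0], "twist": [0, 0, 0]}
  ]
}}

```text
clock: 12.85
eef_pos: [0.5727, 0.1388, 0.0889]
ee_rot: [[-0.899, 0.438, 0.002], [0.438, 0.899, 0.002], [-0.001, 0.003, -1.0]]
ft_force: [0.8, -0.1, -2.9]
grip_width: 0.0396
```

```bash
python3 - <<'E'
from h import *
e,R=st(3);c=np.array([.5731,.1386,.0895]);print("tool delta cm",(R.T@(c-e)*100).round(2))
E
```

```text
t 13.0 e [0.5727 0.1387 0.0889] F [ 0.02  0.19 -3.58] M [ 0.067 -0.146 -0.014] w 0.039173229911173245 head 154.13 z [ 0.0019  0.0024 -1.    ] j [  4.  34. -34. 102.  24.  51.  24.]
tool delta cm [-0.04  0.01 -0.06]
```

>>> {"method": "arm_command", "body": {
  "motion": [
    {"hand": 3.6, "slide": [0, 0, 0.1], "twist": [0, 0, 4]},
    {"hand": 3.6, "slide": [0, 0, 0.1], "twist": [0, 0, 4]},
    {"hand": 3.6, "slide": [0, 0, 0.1], "twist": [0, 0, 4]},
    {"hand": 3.6, "slide": [0, 0, 0.05], "twist": [0, 0, 2]},
    {"hand": 3.6, "slide": [0, 0, 0], "twist": [0, 0, 0]}
  ]
}}

```text
clock: 13.5
eef_pos: [0.5727, 0.1386, 0.0852]
ee_rot: [[-0.767, 0.641, 0.002], [0.641, 0.767, 0.002], [0.0, 0.003, -1.0]]
ft_force: [0.1, 0.2, -4.2]
grip_width: 0.0401
```

```bash
python3 - <<'E'
from h import *
e,R=st(3);c=np.array([.5731,.1386,.0895]);print("tool delta cm",(R.T@(c-e)*100).round(2))
E
```

```text
t 13.65 e [0.5728 0.1386 0.0853] F [-0.09 -0.09 -4.04] M [ 0.02  -0.136  0.005] w 0.03958161167713364 head 140.15 z [ 0.0018  0.0024 -1.    ] j [  2.  34. -30. 102.  21.  50.  13.]
tool delta cm [-0.02  0.02 -0.42]
```

>>> {"method": "arm_command", "body": {
  "motion": [
    {"hand": 3.6, "slide": [0, 0, 0.05], "twist": [0, 0, 0]},
    {"hand": 3.6, "slide": [0, 0, 0], "twist": [0, 0, 0]}
  ]
}}

```text
clock: 13.85
eef_pos: [0.5728, 0.1386, 0.0847]
ee_rot: [[-0.767, 0.642, 0.002], [0.642, 0.767, 0.003], [0.0, 0.003, -1.0]]
ft_force: [-0.1, -0.1, -2.8]
grip_width: 0.0396
```

>>> {"method": "arm_command", "body": {
  "motion": [
    {"hand": 3.6, "slide": [0, 0, 0.05], "twist": [0, 0, 0]},
    {"hand": 3.6, "slide": [0, 0, 0], "twist": [0, 0, 0]}
  ]
}}

```text
clock: 14.05
eef_pos: [0.5728, 0.1386, 0.0843]
ee_rot: [[-0.767, 0.642, 0.002], [0.642, 0.767, 0.002], [0.0, 0.003, -1.0]]
ft_force: [-0.3, 0.2, -2.8]
grip_width: 0.0396
```

>>> {"method": "arm_command", "body": {
  "motion": [
    {"hand": 3.6, "slide": [0, 0, 0.05], "twist": [0, 0, 0]},
    {"hand": 3.6, "slide": [0, 0, 0], "twist": [0, 0, 0]}
  ]
}}

```text
clock: 14.25
eef_pos: [0.5729, 0.1386, 0.084]
ee_rot: [[-0.767, 0.642, 0.002], [0.642, 0.767, 0.002], [0.0, 0.003, -1.0]]
ft_force: [-0.4, -0.1, 0.1]
grip_width: 0.04
```

Light contact on the pin at TCP z 84.0 mm, as expected. Now turning gently at about 3 N.

>>> {"method": "arm_command", "body": {
  "motion": [
    {"hand": 3.6, "slide": [0, 0, 0], "twist": [0, 0, 1.5]},
    {"hand": 3.6, "slide": [0, 0, 0], "twist": [0, 0, 1.5]},
    {"hand": 3.6, "slide": [0, 0, 0], "twist": [0, 0, 0]}
  ]
}}

```text
clock: 14.55
eef_pos: [0.5731, 0.1385, 0.084]
ee_rot: [[-0.731, 0.683, 0.002], [0.683, 0.731, 0.002], [-0.0, 0.003, -1.0]]
ft_force: [0.6, -0.0, -1.0]
grip_width: 0.0398
```

>>> {"method": "arm_command", "body": {
  "motion": [
    {"hand": 3.6, "slide": [0, 0, 0], "twist": [0, 0, 1.5]},
    {"hand": 3.6, "slide": [0, 0, 0], "twist": [0, 0, 1.5]},
    {"hand": 3.6, "slide": [0, 0, 0], "twist": [0, 0, 0]}
  ]
}}

```text
clock: 14.85
eef_pos: [0.5727, 0.1388, 0.0838]
ee_rot: [[-0.694, 0.72, 0.002], [0.72, 0.694, 0.003], [0.001, 0.003, -1.0]]
ft_force: [-0.2, -0.8, -1.7]
grip_width: 0.0397
```

>>> {"method": "arm_command", "body": {
  "motion": [
    {"hand": 3.6, "slide": [0, 0, 0], "twist": [0, 0, 1.5]},
    {"hand": 3.6, "slide": [0, 0, 0], "twist": [0, 0, 1.5]},
    {"hand": 3.6, "slide": [0, 0, 0], "twist": [0, 0, 0]}
  ]
}}

```text
clock: 15.15
eef_pos: [0.5726, 0.1387, 0.0837]
ee_rot: [[-0.656, 0.755, 0.001], [0.755, 0.656, 0.003], [0.001, 0.003, -1.0]]
ft_force: [0.4, -0.4, -3.5]
grip_width: 0.0396
```

>>> {"method": "arm_command", "body": {
  "motion": [
    {"hand": 3.6, "slide": [0, 0, 0.05], "twist": [0, 0, 0.5]},
    {"hand": 3.6, "slide": [0, 0, 0], "twist": [0, 0, 0]}
  ]
}}

```text
clock: 15.35
eef_pos: [0.5727, 0.1386, 0.0831]
ee_rot: [[-0.65, 0.76, 0.002], [0.76, 0.65, 0.002], [0.001, 0.003, -1.0]]
ft_force: [-0.6, 0.7, -2.9]
grip_width: 0.0398
```

```bash
python3 - <<'E'
from h import *
e,R=st(3)
E
```

```text
t 15.5 e [0.5728 0.1386 0.0832] F [-0.2  -0.12 -3.11] M [ 0.008 -0.126  0.007] w 0.03966317528095764 head 130.55 z [ 0.0017  0.0024 -1.    ] j [  0.  33. -27. 103.  19.  49.   4.]
```

The weight is off the pin's top: 0.8 mm lower without contact at heading 130.5°. I'll turn slightly further to centre the notch, and lower.

>>> {"method": "arm_command", "body": {
  "motion": [
    {"hand": 3.6, "slide": [0, 0, 0.05], "twist": [0, 0, 0.7]},
    {"hand": 3.6, "slide": [0, 0, 0.05], "twist": [0, 0, 0.5]},
    {"hand": 3.6, "slide": [0, 0, 0], "twist": [0, 0, 0]}
  ]
}}

```text
clock: 15.8
eef_pos: [0.5728, 0.1386, 0.0822]
ee_rot: [[-0.634, 0.774, 0.002], [0.774, 0.634, 0.002], [0.001, 0.003, -1.0]]
ft_force: [0.9, 0.0, -3.5]
grip_width: 0.0395
```

>>> {"method": "arm_command", "body": {
  "motion": [
    {"hand": 3.6, "slide": [0, 0, 0.1], "twist": [0, 0, 0]},
    {"hand": 3.6, "slide": [0, 0, 0], "twist": [0, 0, 0]}
  ]
}}

```text
clock: 16.0
eef_pos: [0.5728, 0.1386, 0.0812]
ee_rot: [[-0.634, 0.773, 0.002], [0.773, 0.634, 0.002], [0.001, 0.003, -1.0]]
ft_force: [0.1, 0.5, -4.5]
grip_width: 0.0398
```

```bash
python3 - <<'E'
from h import *
e,R=st(3)
E
```

```text
t 16.15 e [0.5728 0.1386 0.0812] F [ 0.07  0.42 -3.47] M [ 0.031 -0.14   0.013] w 0.03979437185752081 head 129.35 z [ 0.0018  0.0025 -1.    ] j [  0.  33. -27. 103.  19.  49.   3.]
```

>>> {"method": "arm_command", "body": {
  "motion": [
    {"hand": 3.6, "slide": [0, 0, 0.1], "twist": [0, 0, 0]},
    {"hand": 3.6, "slide": [0, 0, 0.1], "twist": [0, 0, 0]},
    {"hand": 3.6, "slide": [0, 0, 0], "twist": [0, 0, 0]}
  ]
}}

```text
clock: 16.45
eef_pos: [0.5727, 0.1386, 0.0791]
ee_rot: [[-0.634, 0.773, 0.002], [0.773, 0.634, 0.002], [0.001, 0.003, -1.0]]
ft_force: [0.7, -0.7, -3.2]
grip_width: 0.04
```

>>> {"method": "arm_command", "body": {
  "motion": [
    {"hand": 3.6, "slide": [0, 0, 0.05], "twist": [0, 0, 0]},
    {"hand": 3.6, "slide": [0, 0, 0], "twist": [0, 0, 0]}
  ]
}}

```text
clock: 16.65
eef_pos: [0.5728, 0.1386, 0.0788]
ee_rot: [[-0.634, 0.773, 0.002], [0.773, 0.634, 0.002], [0.001, 0.003, -1.0]]
ft_force: [1.1, 0.2, -3.0]
grip_width: 0.0395
```

>>> {"method": "arm_command", "body": {
  "motion": [
    {"hand": 3.6, "slide": [0, 0, 0.05], "twist": [0, 0, 0]},
    {"hand": 3.6, "slide": [0, 0, 0], "twist": [0, 0, 0]}
  ]
}}

```text
clock: 16.85
eef_pos: [0.5728, 0.1386, 0.0783]
ee_rot: [[-0.634, 0.773, 0.002], [0.773, 0.634, 0.002], [0.001, 0.003, -1.0]]
ft_force: [-0.3, 0.6, -3.3]
grip_width: 0.0398
```

```bash
python3 - <<'E'
from h import *
e,R=st(3)
E
```

```text
t 17.0 e [0.5728 0.1386 0.0783] F [-0.44  0.13 -3.28] M [ 0.034 -0.153  0.034] w 0.039367941001105945 head 129.35 z [ 0.0019  0.0025 -1.    ] j [ -0.  34. -27. 103.  19.  48.   3.]
```

>>> {"method": "arm_command", "body": {
  "motion": [
    {"hand": 3.6, "slide": [0, 0, 0.03], "twist": [0, 0, 0]},
    {"hand": 3.6, "slide": [0, 0, 0], "twist": [0, 0, 0]}
  ]
}}

```text
clock: 17.2
eef_pos: [0.5729, 0.1386, 0.0781]
ee_rot: [[-0.634, 0.773, 0.002], [0.773, 0.634, 0.002], [0.001, 0.003, -1.0]]
ft_force: [0.4, -0.2, -1.8]
grip_width: 0.0395
```

>>> {"method": "arm_command", "body": {
  "motion": [
    {"hand": 3.6, "slide": [0, 0, 0.03], "twist": [0, 0, 0]},
    {"hand": 3.6, "slide": [0, 0, 0], "twist": [0, 0, 0]}
  ]
}}

```text
clock: 17.4
eef_pos: [0.5729, 0.1386, 0.0781]
ee_rot: [[-0.634, 0.773, 0.002], [0.773, 0.634, 0.002], [0.0, 0.003, -1.0]]
ft_force: [-1.5, -1.4, 3.2]
grip_width: 0.0398
```

>>> {"method": "arm_command", "body": {
  "motion": [
    {"hand": 3.6, "slide": [0, 0, 0.02], "twist": [0, 0, 0]},
    {"hand": 3.6, "slide": [0, 0, 0], "twist": [0, 0, 0]}
  ]
}}

```text
clock: 17.6
eef_pos: [0.5729, 0.1386, 0.0781]
ee_rot: [[-0.634, 0.773, 0.002], [0.773, 0.634, 0.002], [0.0, 0.003, -1.0]]
ft_force: [-2.3, -0.7, 7.1]
grip_width: 0.0398
```

```bash
python3 - <<'E'
from h import *
e,R=st(3)
E
```

```text
t 17.75 e [0.5729 0.1386 0.0781] F [-3.09 -0.99  6.64] M [-0.276  0.562  0.003] w 0.03979927644010534 head 129.35 z [ 0.0023  0.0024 -1.    ] j [ -0.  34. -27. 103.  19.  48.   3.]
```

Seated: it dropped 5.9 mm from the pin's top, which is the pin's height, and now rests firmly. Easing off and releasing.

>>> {"method": "arm_command", "body": {
  "motion": [
    {"hand": 3.6, "slide": [0, 0, -0.05], "twist": [0, 0, 0]},
    {"hand": 5.2, "slide": [0, 0, 0], "twist": [0, 0, 0]},
    {"hand": 5.2, "slide": [0, 0, 0], "twist": [0, 0, 0]},
    {"hand": 5.2, "slide": [0, 0, 0], "twist": [0, 0, 0]}
  ]
}}

```text
clock: 18.15
eef_pos: [0.573, 0.1387, 0.078]
ee_rot: [[-0.634, 0.773, 0.002], [0.773, 0.634, 0.003], [0.001, 0.003, -1.0]]
ft_force: [-0.1, -0.1, 0.3]
grip_width: 0.0514
```

>>> {"method": "arm_command", "body": {
  "motion": [
    {"hand": 5.2, "slide": [0, 0, -0.5], "twist": [0, 0, 0]},
    {"hand": 5.2, "slide": [0, 0, -1.5], "twist": [0, 0, 0]},
    {"hand": 5.2, "slide": [0, 0, -3], "twist": [0, 0, 0]},
    {"hand": 5.2, "slide": [0, 0, -3], "twist": [0, 0, 0]},
    {"hand": 5.2, "slide": [3, 0, -2], "twist": [0, 0, 0]}
  ]
}}

```text
clock: 18.65
eef_pos: [0.5566, 0.1586, 0.1811]
ee_rot: [[-0.629, 0.777, 0.006], [0.777, 0.629, 0.002], [-0.002, 0.006, -1.0]]
ft_force: [0.2, 0.6, 0.6]
grip_width: 0.0523
```

>>> {"method": "arm_command", "body": {
  "motion": [
    {"hand": 5.2, "slide": [4, 0, 0], "twist": [0, 0, 0]},
    {"hand": 5.2, "slide": [4, 0, 0], "twist": [0, 0, 0]},
    {"hand": 5.2, "slide": [2, 0, 0], "twist": [0, 0, 0]},
    {"hand": 5.2, "slide": [0, 0, 0], "twist": [0, 0, 0]}
  ]
}}

```text
clock: 19.05
eef_pos: [0.488, 0.2425, 0.1799]
ee_rot: [[-0.638, 0.77, 0.003], [0.77, 0.638, 0.005], [0.002, 0.005, -1.0]]
ft_force: [-0.1, -0.6, 0.5]
grip_width: 0.0525
```

```bash
python3 - <<'E'
from h import *
st(1)
p,d,T,k=shot("scene");u=proj([[.573,.1385,.08]],T,k)[0].astype(int);x,y=u;a=p[y-45:y+45,x-45:x+45]
p2,d2,T2,k2=shot("top");b=p2[222:302,215:295]
save(np.hstack([cv2.resize(a,(400,400),interpolation=cv2.INTER_CUBIC),cv2.resize(b,(400,400),interpolation=cv2.INTER_CUBIC)]),"f.png")
C=cloud(d2,T2,k2);z=C[...,2];r=np.hypot(C[...,0]-.573,C[...,1]-.1386)
P=C[(r<.034)&(z>.071)&(z<.081)];print(len(P),np.median(P[:,2]),cv2.minEnclosingCircle((P[:,:2]*1000).astype(np.float32)))
A=np.c_[P[:,:2]-P[:,:2].mean(0),np.ones(len(P))];print("slope",np.linalg.lstsq(A,P[:,2],rcond=None)[0])
E
```

```text
t 19.1 e [0.4888 0.2415 0.1797] F [ 0.16 -0.17  0.26] M [ 0.018 -0.183 -0.019] w 0.05198371649685141 head 129.61 z [ 0.0031  0.0039 -1.    ] j [ -8.  24. -32. 103.  14.  57.  -6.]
1146 0.0751235640471784 ((573.5184326171875, 138.08106994628906), 32.2417106628418)
slope [0.00327324 0.00393807 0.07513143]
```

View pics/f.png

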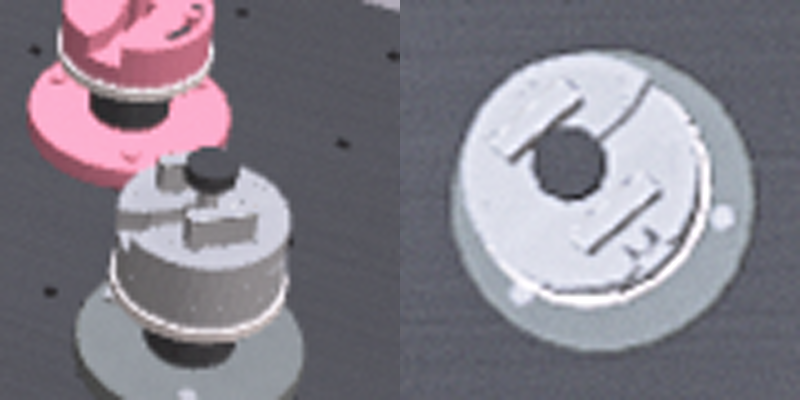

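The final view shows the weight flush and level on the stack under the cap (top face at about 75 mm, with the depth reading 1 mm low as it did on the lower disc). The pin sits in the notch at crop (642,243), the slot points up and right, and the gripper is clear.

```bash
python3 -c "
from workcell import job;print(job.job_done())"
```

```text
the job is handed in; nothing more can be done
None
```

I picked up the steel weight by its two lugs, slid it onto the small grey carrier's stem and turned it about 40° clockwise. Its notch dropped over the stop pin, and I let go, backed the gripper clear and handed the job in at 19 s of the 64 s allowed.

**Seating:** Sliding on and turning met no measurable resistance. I pressed on the pin's top with about 3.5 N to feel for it, and with about 10 N at the seat. From the pin's top the weight dropped 5.9 mm, against a 6 mm pin.

**Last checks:**
- The weight lies level (slope under 0.5°) and is centred within about 0.6 mm of the stem axis.
- The pin shows in the notch.
- The top face measured 75.1 mm instead of 76. The depth camera read about 1 mm low on the lower disc too.

**Slot direction:** The weight's slot heads about −51° and the lower disc's about 107°. That is roughly 158° apart rather than 180°, but the pin sets the angle and this is within its ±28° range.

**Not fully checked:**
- My two estimates of the pin's direction disagreed by about 8° (−138° and −147°). Feeling for it settled it at about −141°.
- I did not measure the lower disc's angle again after seating. I saw no twisting load that could have dragged it.
- The lens, dish and screwdriver were not approached, and I did not look at them again at the end.

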